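Start up the dish-counting bench in order

TASK

Switch on the three white units for dish counting in their start-up order: first the tall power supply, then the low light box, then the magnetic stirrer with the round steel plate. For each, gently tap the raised end of its black rocker switch with a fingertip until that end lies down, and do not touch a later switch early. Nothing is to be gripped or lifted: leave the units standing where they are, and leave the glassware, dishes and pen around and on them undisturbed.

Things in the scene. Friction and masses are not known exactly. Their poses are not given: they have to be found in the camera images.
- psu: Power supply: the tall white block, 130 (x) x 110 (y) x 105 mm high, blank black display on its front, louvres and a rocker in its top (panel z = 105 mm). The rocker's pivot is 30 mm in front of the centre, its length along y. Origin: centre of the underside; +x to its back, +y to its left, z up. Loose on rubber feet, about 1 kg.
- lightbox: Light box: the low, broad white box, 150 (x) x 130 (y) x 35 mm high, with a white viewing panel and a small dish on it. Its rocker is in front of that, length along x, pivot 49 mm in front of the centre, panel z = 35 mm. Origin: centre of the underside; +x to its back, +y to its left, z up. Loose on rubber feet, about 1 kg.
- stirrer: Magnetic stirrer: white box 150 (x) x 110 (y) x 50 mm high, round steel plate (96 mm across, top at 58 mm, 27 mm behind centre) with a beaker on it. Its rocker is in front, length along x, pivot 49 mm in front of the centre, panel z = 50 mm. Origin: centre of the underside; +x to its back, +y to its left, z up. Loose on rubber feet, about 1 kg.
- psu_switch (a joint): Power supply's switch. Black rocker switch 40 x 24 mm, V-shaped, pivot across its middle. 0 = off: one half slopes up to its raised end, 22 mm above the panel around it, the other half lies level 15 mm above it. 0.4 rad = on: the raised end pressed down 7 mm (1 to 3 N), its half level and the other up. Stays as left. Its seat is sprung: yields above 4 N, 5 mm down at 9 N.
- lightbox_switch (a joint): Light box's switch. Black rocker switch 40 x 24 mm, V-shaped, pivot across its middle. 0 = off: one half slopes up to its raised end, 22 mm above the panel around it, the other half lies level 15 mm above it. 0.4 rad = on: the raised end pressed down 7 mm (1 to 3 N), its half level and the other up. Stays as left. Its seat is sprung: yields above 4 N, 5 mm down at 9 N.
- stirrer_switch (a joint): Stirrer's switch. Black rocker switch 40 x 24 mm, V-shaped, pivot across its middle. 0 = off: one half slopes up to its raised end, 22 mm above the panel around it, the other half lies level 15 mm above it. 0.4 rad = on: the raised end pressed down 7 mm (1 to 3 N), its half level and the other up. Stays as left. Its seat is sprung: yields above 4 N, 5 mm down at 9 N.
- psu_tap (a point): Point to tap on the power supply's rocker: on top of its raised half, 14 mm from the pivot, on the middle line. It rides on the rocker: sinks 5 mm and goes 3 mm outward as the rocker goes to on. The raised end points to the unit's +y side.
- lightbox_tap (a point): Point to tap on the light box's rocker: on top of its raised half, 14 mm from the pivot, on the middle line. It rides on the rocker: sinks 5 mm and goes 3 mm outward as the rocker goes to on. The raised end points to the unit's -x side (front).
- stirrer_tap (a point): Point to tap on the stirrer's rocker: on top of its raised half, 14 mm from the pivot, on the middle line. It rides on the rocker: sinks 5 mm and goes 3 mm outward as the rocker goes to on. The raised end points to the unit's -x side (front).
- dish: Loose closed round dish, 62 mm across, 14 mm high, on the light box's panel. Bystander. Origin at the centre of its underside.
- beaker: Loose glass beaker, 60 mm across, 60 mm high, on the stirrer's plate. Bystander. Origin at the centre of its underside.
- dropper: Loose amber dropper bottle, 48 mm across, 104 mm high, on the table near the robot. Bystander. Origin at the centre of its underside.
- carrier: Loose wire carrier with a stack of dishes, 72 mm across, 120 mm high, at the back. Bystander. Origin at the centre of its underside.
- jar: Loose glass jar with white cap, 64 mm across, 110 mm high, at the back. Bystander. Origin at the centre of its underside.
- pen: Loose marker pen lying on the table near the robot, 140 mm long (along its x), 14 mm thick. Bystander. Origin under its middle.
Mind the look-alikes: they are no part of the job. What is shaped like the stirrer but blue is not meant.

How it is judged:
By the outcome, as a careful person would: the job done as asked, in the order asked, and still so for the second after the job is handed in, with the robot touching nothing.
It also fails if it takes over 56 s, if anything falls off the work surface, if the arm or the gripper's body presses on something with over 40 N, if the wrist force passes 120 N, or if a joint passes its speed limit or range.

ROBOT

A 6-joint arm with a two-finger parallel gripper is mounted at the origin on the work surface. World frame = base frame: x ahead of the robot, y to its left, z up, the work surface at z = 0. Lengths are in m, angles in rad, forces in N, time in s.
With the tool pointing down it reaches from about 0.325 to 0.85 m from the base axis. Payload 15.5 kg.
Tool frame: the origin (TCP) lies at the very end of the fingers, on their centre line; the grasp point (between the pads) lies 19 mm behind it; z points along the fingers, y is the direction in which the jaws open and shut (so a half turn about z gives the same grasp; the last joint's range is limited). The gripper opens to 91 mm and grips with 3 to 60 N. Pads are 32 mm wide; open, the fingers measure 118 mm over their backs; the gripper's body (76 mm by 178 mm) begins 60 mm behind the grasp point.
Start: joints at [1.123, 0.494, 1.345, -0, 1.302, -0.096], TCP at [0.215, 0.587, 0.214] pointing down, gripper open.
Joint ranges: [-2.91, 2.91], [-0.82, 2.16], [0.22, 2.67], [-1.22, 4.37], [0.12, 2.79], [-3.08, 3.08]. Speed limits (rad/s): [1.89, 1.89, 2.57, 3.01, 3.01, 3.01].

INTERFACE

Orientations are given as a 3x3 rotation matrix whose columns are the frame's x, y, z axes.
In Python, from rig import sense, imaging, manip gives the robot as it stands.
- The arm moves only by the tool send_rows, never from a script. Its argument "plan" is a list of rows, each a list of 3 entries, a list of its own where there are three numbers: the closure, from -1 (fully open) to 1 (shut), then the shift along the tool's x, y, z in m, then the turn, a rotation vector about the tool's x, y, z in rad. In form: [[claw, [dx, dy, dz], [wx, wy, wz]], ...]. A call has 1 to 8 rows; each row shifts and turns the commanded pose from where the row before left it, along the tool's axes as they then stand; what a row does not reach is not made up. A row lasts 1/8 s, in which the tool goes at most 62.5 mm and 10.7 degrees, less where a joint would pass 70% of its speed; a pose out of reach is approached as far as the arm can. A call is refused whole if a number of a shift passes 0.0625 or a number of a turn 0.188, either way. A call with a gripper value outside its range is refused whole. The fingers move at their own pace and stop on an object; the grip force is fixed at half the most. Time passes only in rows, so rows that do not move let the fingers close. It gives the time, the measured TCP pose, the force and the opening at its end, in the units of the state.
- sense(): the state, without advancing time (a new reading comes with each control period).
- imaging.grab_frame(name): name is "scene" or "side" or "wrist"; returns the picture (400x640x3 uint8, red, green, blue); there is no depth.
- imaging.camera_info(name): a dict with "camera_matrix" (3x3 intrinsics, pixels), "rvec" (rotation vector, rad) and "tvec" (3), from world to camera coordinates, as OpenCV has them; the wrist camera has in their place "mount" (4x4, takes a point from camera to tool coordinates, whose origin is the TCP and whose axes are the flange's). Camera axes: x right, y down, z forward; pixel columns grow to the right and rows downward; lengths in m; the calibration is good to about 2 mm. A picture is of the moment at which its call begins: read the wrist's pose just before it. camera_info takes no time and is no camera call.
- manip.finish_job(): hands the job in, once; it reports no verdict.
The state is a dict: "t": time; "joints": joint angles; "qvel": joint speeds; "tau": joint torques, N m; "tcp_pos": TCP position; "ee_rot": TCP orientation; "ft_force": force on the tool from outside, world axes, zero at the start; "wrist_torque": the same for the moment, N m; "opening": finger opening in m.
Only numpy, scipy, OpenCV 4.12 (cv2) and the standard library are available. Lean on these libraries where they do the work, as an engineer would, in place of code of your own. Each camera call takes 0.05 s, during which the arm holds its last target.

## Working session

There is one attempt and no reset: what is moved stays moved. The work goes in short steps, Python scripts to look and compute and a tool call to move; the robot and the scene stay as the last step left them, time stands still between calls to the robot, and variables do not carry over. Pictures are saved under pics/ and viewed, and the job is handed in when it is done.

Besides the shell and the picture viewer there is one more tool, called after "Request:" by a JSON object that holds its "fn" and its "kwargs", one argument or row to a line. send_rows: Moves the arm, as the interface text tells. Its arguments: {"type":"object","properties":{"plan":{"type":"array"}},"required":["plan"]}

```bash
mkdir -p pics; python3 - <<'E'
from rig import sense, imaging, manip
import cv2
s=sense();print(s['t'],s['tcp_pos'],s['ee_rot'],s['opening'],s['ft_force'])
for n in("scene","side","wrist"):
    cv2.imwrite(f"pics/{n}0.png",imaging.grab_frame(n)[:,:,::-1]); print(n,imaging.camera_info(n))
E
```

```text
0.0 [0.21520387 0.58640891 0.21335768] [[-9.38755634e-01  3.44583226e-01 -5.10015278e-04]
 [ 3.44583579e-01  9.38755097e-01 -1.01214712e-03]
 [ 1.30010521e-04 -1.12590170e-03 -9.99999358e-01]] 0.09114942020218565 [ 0.6224574   0.85831477 -0.56490395]
scene {'camera_matrix': array([[520.64348724,   0.        , 324.68158158],
       [  0.        , 520.64348724, 188.36547281],
       [  0.        ,   0.        ,   1.        ]]), 'rvec': array([ 2.23438878,  0.91225212, -0.36145645]), 'tvec': array([-0.36871611, -0.19068552,  1.68895631])}
side {'camera_matrix': array([[434.62832408,   0.        , 318.05526064],
       [  0.        , 434.62832408, 201.17355784],
       [  0.        ,   0.        ,   1.        ]]), 'rvec': array([ 2.25472593, -0.94514472,  0.36934109]), 'tvec': array([-0.35276156,  0.33139343,  0.79587231])}
wrist {'camera_matrix': array([[281.41381412,   0.        , 322.64618308],
       [  0.        , 281.41381412, 194.65282988],
       [  0.        ,   0.        ,   1.        ]]), 'mount': array([[ 1.48469599e-04, -9.70022836e-01, -2.43013736e-01,
         6.76439607e-02],
       [ 9.99999617e-01, -6.55495828e-05,  8.72601435e-04,
        -6.08210660e-04],
       [-8.62372767e-04, -2.43013772e-01,  9.70022455e-01,
        -1.69763575e-01],
       [ 0.00000000e+00,  0.00000000e+00,  0.00000000e+00,
         1.00000000e+00]])}
```

View pics/scene0.png

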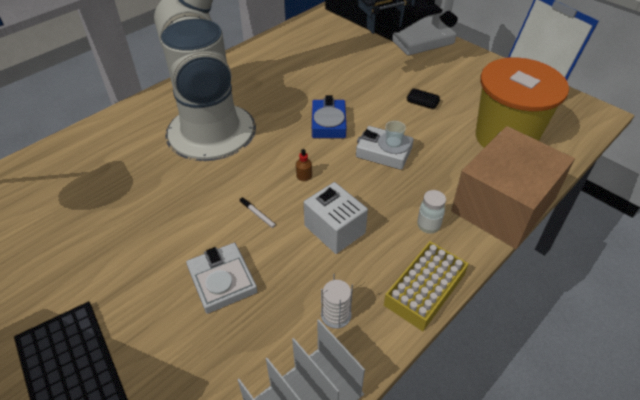

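View pics/side0.png

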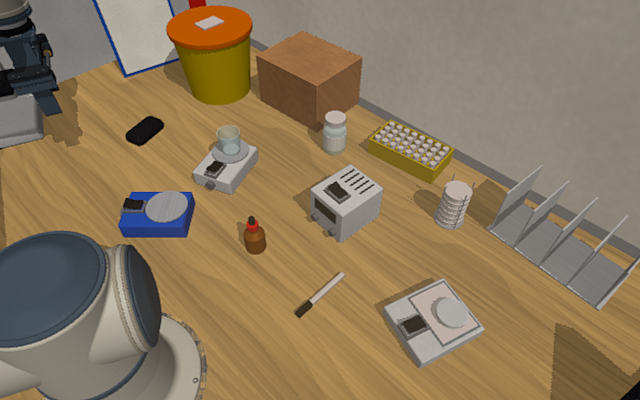

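View pics/wrist0.png

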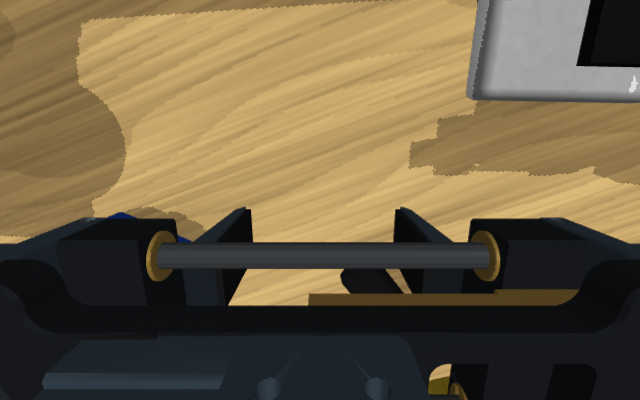

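```bash
cat > h.py <<'E'
import numpy as np, cv2
from rig import sense, imaging
def cam(n):
    c=imaging.camera_info(n); return np.array(c['camera_matrix']),np.array(c['rvec']),np.array(c['tvec'])
def proj(n,P):
    K,r,t=cam(n); return cv2.projectPoints(np.array(P,float).reshape(-1,3),r,t,K,None)[0].reshape(-1,2)
def back(n,uv,z):
    K,r,t=cam(n); R=cv2.Rodrigues(r)[0]; d=R.T@np.linalg.inv(K)@np.array([uv[0],uv[1],1.]); o=-R.T@t
    return o+d*(z-o[2])/d[2]
def wcam(s):
    M=np.array(imaging.camera_info('wrist')['mount']); T=np.eye(4);T[:3,:3]=s['ee_rot'];T[:3,3]=s['tcp_pos']; return T@M
def wproj(s,P):
    W=np.linalg.inv(wcam(s)); K=np.array(imaging.camera_info('wrist')['camera_matrix'])
    P=np.array(P,float).reshape(-1,3)@W[:3,:3].T+W[:3,3]; q=P@K.T; return q[:,:2]/q[:,2:]
E
python3 - <<'E'
from h import *
for n in("scene","side"):
    print(n,proj(n,[[0,0,0],[.4,0,0],[.4,.3,0],[.4,-.3,0],[.7,0,0]]).round())
    print(back(n,(0,0),0))
a=cv2.imread('pics/side0.png');b=cv2.imread('pics/scene0.png')
def crop(i,x,y,w,h,W,H): return cv2.resize(i[y:y+h,x:x+w],(W,H),interpolation=cv2.INTER_CUBIC)
top=np.hstack([crop(a,370,270,130,97,400,300),crop(a,290,155,130,97,400,300)])
bot=np.hstack([crop(a,175,115,100,75,400,300),crop(a,105,180,100,75,400,300)])
cv2.imwrite('pics/c_side.png',np.vstack([top,bot]))
top=np.hstack([crop(b,170,235,100,75,400,300),crop(b,290,175,100,75,400,300)])
bot=np.hstack([crop(b,340,110,100,75,400,300),crop(b,290,80,100,75,400,300)])
cv2.imwrite('pics/c_scene.png',np.vstack([top,bot]))
E
```

```text
scene [[211. 130.]
 [296. 193.]
 [365. 143.]
 [212. 253.]
 [375. 252.]]
[-1.37254392e+00 -1.13885411e-01 -2.22044605e-16]
side [[125. 382.]
 [286. 254.]
 [207. 187.]
 [390. 343.]
 [371. 186.]]
[0.43559808 1.83142318 0.        ]
```

View pics/c_side.png

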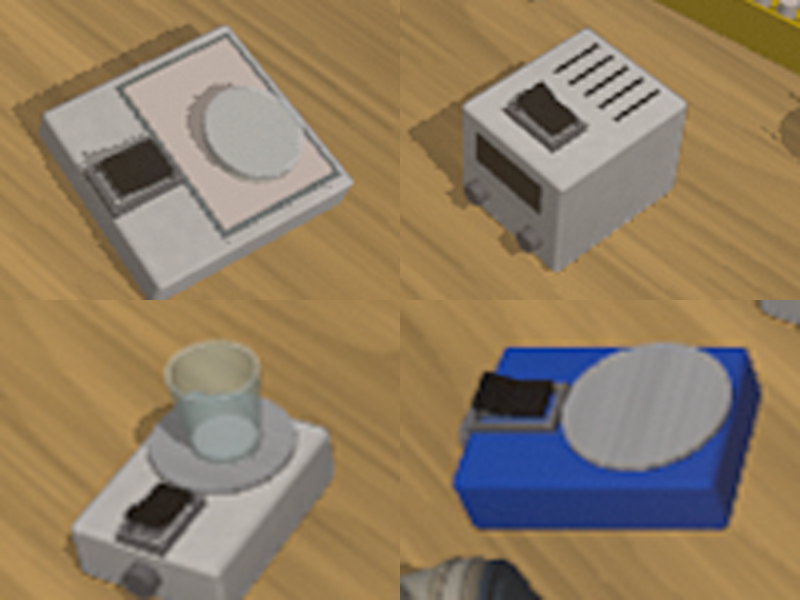

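View pics/c_scene.png

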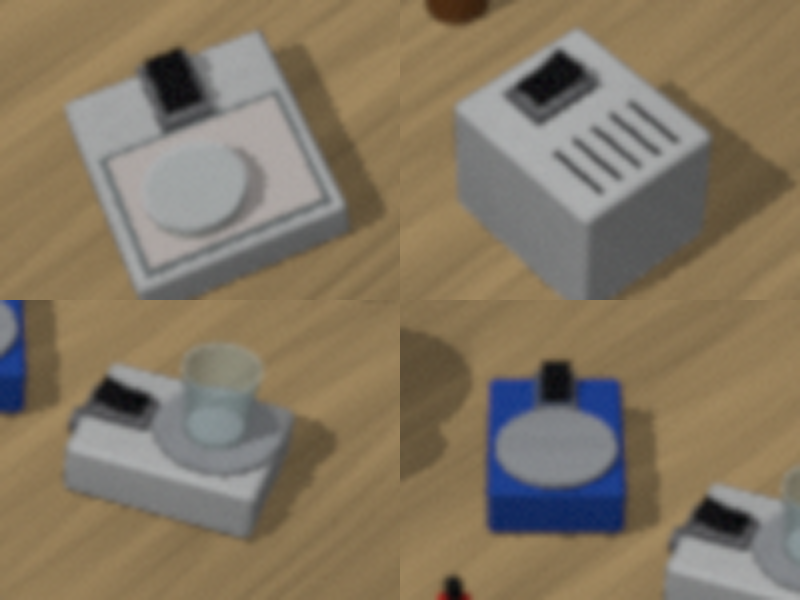

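```bash
python3 - <<'E'
from h import *
s=sense();p=s['tcp_pos']
for n in("scene","side"):
    K,r,t=cam(n);R=cv2.Rodrigues(r)[0];print(n,-R.T@t,proj(n,[p,p+[0,0,.2],[p[0],p[1],0],[0,0,.3],[0,0,.6]]).round())
E
```

```text
scene [ 1.1718471  -0.67354704  1.09452946] [[384.  27.]
 [390. -33.]
 [379.  81.]
 [194.  48.]
 [172. -62.]]
side [ 0.04002213 -0.44761087  0.81591531] [[  52.  101.]
 [   6.   17.]
 [  87.  168.]
 [  52.  301.]
 [-117.  115.]]
```

```bash
cat > fit.py <<'E'
from h import *
from scipy.optimize import least_squares
U={'psu':(130,110,105),'lightbox':(150,130,35),'stirrer':(150,110,50)}
# FL,FR,BL,BR
obs={'psu':{'side':dict(FL=(310.5,189.1),BL=(350.1,164.7),BR=(383.3,188.5),FR=(341,217.4)),
 'scene':dict(FR=(304.25,201.75),FL=(334.25,182.5),BL=(367.5,208.25),BR=(336.75,230.5))},
'lightbox':{'side':dict(FL=(383.7,308.3),BL=(444.1,279.1),BR=(484.4,329.2),FR=(420.4,364.2)),
 'scene':dict(FR=(186.75,261.25),FL=(235,243),BL=(257,286.75),BR=(205,308.75))},
'stirrer':{'side':dict(FL=(193.75,172.5),FR=(229.25,185.5),BR=(257.5,147.5)),
 'scene':dict(FL=(368.75,126.75),FR=(357,148.75),BR=(401.25,162.5),BL=(413,137.5))}}
tapl={'psu':(-.030,.014),'lightbox':(-.063,0),'stirrer':(-.063,0)}
def w(p,L):
    c,s=np.cos(p[2]),np.sin(p[2]); L=np.array(L,float).reshape(-1,3)
    return np.c_[p[0]+c*L[:,0]-s*L[:,1],p[1]+s*L[:,0]+c*L[:,1],L[:,2]]
def corners(u,z=None):
    a,b,h=[v/1000 for v in U[u]]; h=h if z is None else z
    return dict(FL=(-a/2,b/2,h),FR=(-a/2,-b/2,h),BL=(a/2,b/2,h),BR=(a/2,-b/2,h))
def fit(u,cams=('side','scene')):
    C=corners(u)
    def f(p): return np.concatenate([(proj(n,w(p,[C[k]]))[0]-np.array(v)) for n in cams for k,v in obs[u][n].items()])
    x0=np.r_[np.mean([back(cams[0],v,U[u][2]/1e3)[:2] for v in obs[u][cams[0]].values()],axis=0),0]
    best=min((least_squares(f,np.r_[x0[:2],a]) for a in (-.8,-.4,0,.4,.8)),key=lambda r:r.cost)
    return best.x,best.fun
E
cat > ov.py <<'E'
from fit import *
P={}
for u in U:
    p,r=fit(u);P[u]=p;print(u,p.round(4),'res',np.abs(r).max().round(2),[fit(u,(c,))[0].round(4) for c in('side','scene')])
    h=U[u][2]/1e3; t=tapl[u]; print('  tap',w(p,[(t[0],t[1],h+.0199)]).round(4), 'r',np.hypot(*w(p,[(t[0],t[1],0)])[0,:2]))
np.save('P.npy',P,allow_pickle=True)
out=[]
for n in('side','scene'):
    img=cv2.resize(cv2.imread(f'pics/{n}0.png'),None,fx=4,fy=4,interpolation=cv2.INTER_CUBIC); row=[]
    for u in U:
        p=P[u];h=U[u][2]/1e3
        for z in(h,0):
            C=corners(u,z);q=proj(n,w(p,[C[k] for k in('FL','FR','BR','BL')]))
            cv2.polylines(img,[((q+.5)*4).astype(int)],True,(0,0,255) if z else (255,0,0),1)
        t=tapl[u];q=(proj(n,w(p,[(t[0],t[1],h+.0199)]))[0]+.5)*4
        cv2.circle(img,tuple(int(v) for v in q),4,(0,255,0),1)
        row.append(img[max(0,int(q[1])-150):int(q[1])+150,int(q[0])-133:int(q[0])+133])
    out.append(np.hstack(row))
cv2.imwrite('pics/ov.png',np.vstack(out))
E
python3 ov.py
```

```text
psu [ 0.5733 -0.023  -0.0797] res 2.56 [array([ 0.5696, -0.0246, -0.088 ]), array([ 0.5772, -0.0235, -0.0696])]
  tap [[ 0.5446 -0.0067  0.1249]] r 0.544592510921541Traceback (most recent call last):
  File "ov.py", line 4, in <module>
    p,r=fit(u);P[u]=p;print(u,p.round(4),'res',np.abs(r).max().round(2),[fit(u,(c,))[0].round(4) for c in('side','scene')])
                                                                         ~~~^^^^^^^^
  File "fit.py", line 22, in fit
    best=min((least_squares(f,np.r_[x0[:2],a]) for a in (-.8,-.4,0,.4,.8)),key=lambda r:r.cost)
  File "fit.py", line 22, in <genexpr>
    best=min((least_squares(f,np.r_[x0[:2],a]) for a in (-.8,-.4,0,.4,.8)),key=lambda r:r.cost)
              ~~~~~~~~~~~~~^^^^^^^^^^^^^^^^^^^
    return func(*args, **kwargs)
    result = trf(vector_fun.fun, vector_fun.jac, x0, f0, J0, lb, ub, ftol, xtol,
                 gtol, max_nfev, x_scale, loss_function, tr_solver,
                 tr_options.copy(), verbose, callback=callback_wrapped)
    return trf_no_bounds(
        fun, jac, x0, f0, J0, ftol, xtol, gtol, max_nfev, x_scal
[... 975 characters left out ...]
_1d(self.fun(x))
                         ~~~~~~~~^^^
    return self.f(x, *self.args, **self.kwargs)
           ~~~~~~^^^^^^^^^^^^^^^^^^^^^^^^^^^^^^
  File "fit.py", line 20, in f
    def f(p): return np.concatenate([(proj(n,w(p,[C[k]]))[0]-np.array(v)) for n in cams for k,v in obs[u][n].items()])
                                      ~~~~^^^^^^^^^^^^^^^
  File "h.py", line 6, in proj
    K,r,t=cam(n); return cv2.projectPoints(np.array(P,float).reshape(-1,3),r,t,K,None)[0].reshape(-1,2)
          ~~~^^^
  File "h.py", line 4, in cam
    c=imaging.camera_info(n); return np.array(c['camera_matrix']),np.array(c['rvec']),np.array(c['tvec'])
ValueError: time passes only in moves, steps and waits
```

```bash
python3 - <<'E'
s=open('h.py').read()
s=s.replace("from rig import sense, imaging","import pickle,os\nfrom rig import sense, imaging\nif not os.path.exists('ci.pkl'): pickle.dump({n:imaging.camera_info(n) for n in('scene','side','wrist')},open('ci.pkl','wb'))\nCI=pickle.load(open('ci.pkl','rb'))").replace("c=imaging.camera_info(n)","c=CI[n]").replace("imaging.camera_info('wrist')","CI['wrist']").replace("cv2.projectPoints(np","cv2.projectPoints(np")
open('h.py','w').write(s)
E
python3 ov.py
```

```text
psu [ 0.5733 -0.023  -0.0797] res 2.56 [array([ 0.5696, -0.0246, -0.088 ]), array([ 0.5772, -0.0235, -0.0696])]
  tap [[ 0.5446 -0.0067  0.1249]] r 0.544592510921541
lightbox [ 0.4853 -0.3341 -0.3287] res 2.63 [array([ 0.4821, -0.3347, -0.3313]), array([ 0.4906, -0.3341, -0.3251])]
  tap [[ 0.4257 -0.3138  0.0549]] r 0.5288578356595312
stirrer [0.474  0.2992 0.3649] res 2.67 [array([0.4696, 0.2985, 0.3848]), array([0.4789, 0.2967, 0.363 ])]
  tap [[0.4151 0.2767 0.0699]] r 0.4989104737370835
```

View pics/ov.png

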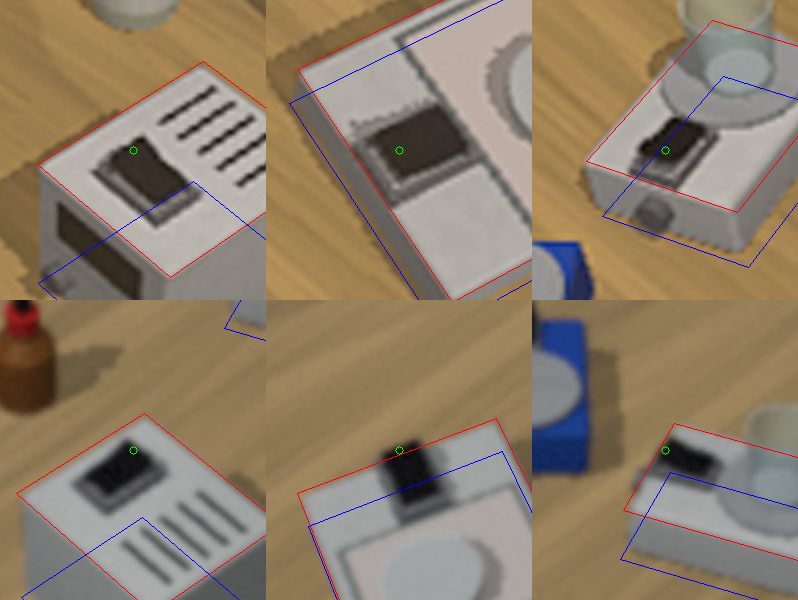

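```bash
python3 - <<'E'
from fit import *
for u in U:
    C=corners(u); 
    for off in(0,-.375):
        def f(p):
            return np.concatenate([(proj(n,w(p[:3],[np.array(C[k])+[0,0,p[3]]]))[0]-np.array(v)-off) for n in('side','scene') for k,v in obs[u][n].items()])
        r=least_squares(f,np.r_[fit(u)[0],0]);print(u,off,r.x.round(4),np.abs(r.fun).max().round(2))
        for c in('side','scene'):
            g=lambda p:np.concatenate([(proj(n,w(p[:3],[np.array(C[k])+[0,0,p[3]]]))[0]-np.array(v)-off) for n in(c,) for k,v in obs[u][n].items()])
            r=least_squares(g,np.r_[fit(u)[0],0]);print('   ',c,r.x.round(4),np.abs(r.fun).max().round(2))
E
```

```text
psu 0 [ 0.5741 -0.0203 -0.0798 -0.0064] 1.81
    side [ 0.587  -0.0106 -0.0897 -0.024 ] 0.77
    scene [ 0.5486  0.0078 -0.0674 -0.0482] 0.37
psu -0.375 [ 0.5731 -0.0202 -0.0796 -0.0051] 1.75
    side [ 0.5868 -0.0096 -0.0893 -0.0232] 0.76
    scene [ 0.5476  0.0074 -0.0671 -0.0472] 0.36
lightbox 0 [ 0.4862 -0.333  -0.3288 -0.0076] 1.4
    side [ 0.4934 -0.332  -0.3319 -0.0208] 1.09
    scene [ 0.4789 -0.3283 -0.325  -0.0186] 0.29
lightbox -0.375 [ 0.4855 -0.3326 -0.3287 -0.0064] 1.23
    side [ 0.4932 -0.3311 -0.3316 -0.02  ] 1.07
    scene [ 0.4779 -0.3286 -0.3247 -0.0177] 0.29
stirrer 0 [ 0.4737  0.3051  0.373  -0.0084] 2.14
    side [ 0.4847  0.3247  0.379  -0.0284] 0.98
    scene [ 0.448   0.3401  0.3662 -0.0471] 1.79
stirrer -0.375 [ 0.4727  0.3046  0.3728 -0.0066] 2.23
    side [ 0.4845  0.3259  0.3795 -0.0277] 1.0
    scene [ 0.4468  0.3396  0.3664 -0.046 ] 1.79
```

```bash
cat > mv.py <<'E'
import sys; from h import *
# mv.py x y z yaw n nrot
x,y,z,yaw=map(float,sys.argv[1:5]); n=int(sys.argv[5]); nr=int(sys.argv[6]) if len(sys.argv)>6 else 0
s=sense();R=np.array(s['ee_rot']);p=np.array(s['tcp_pos'])
cy=np.arctan2(-R[0,1],R[1,1]); d=(np.array([x,y,z])-p)/n
print('t',s['t'],'p',p.round(4),'yaw',cy.round(4),'tilt',R[:2,2].round(4),'F',np.round(s['ft_force'],2),'tau',np.round(s['wrist_torque'],2))
c=cy
for i in range(n):
    X=np.array([-np.cos(c),-np.sin(c),0]);Y=np.array([-np.sin(c),np.cos(c),0])
    w=-(yaw-cy)/nr if i<nr else 0
    print([1,[round(float(X@d),4),round(float(Y@d),4),round(float(-d[2]),4)],[0,0,round(float(w),4)]]); c-=w
E
python3 mv.py .47 -.005 .22 -.08 12 3
```

```text
t 0.15 p [0.2152 0.5865 0.2135] yaw -0.3518 tilt [-0.0004 -0.0008] F [0.26 0.68 0.45] tau [0.05 0.04 0.02]
[1, [-0.0369, -0.039, -0.0005], [0, 0, -0.0906]]
[1, [-0.0332, -0.0421, -0.0005], [0, 0, -0.0906]]
[1, [-0.0293, -0.045, -0.0005], [0, 0, -0.0906]]
[1, [-0.0251, -0.0474, -0.0005], [0, 0, 0.0]]
[1, [-0.0251, -0.0474, -0.0005], [0, 0, 0.0]]
[1, [-0.0251, -0.0474, -0.0005], [0, 0, 0.0]]
[1, [-0.0251, -0.0474, -0.0005], [0, 0, 0.0]]
[1, [-0.0251, -0.0474, -0.0005], [0, 0, 0.0]]
[1, [-0.0251, -0.0474, -0.0005], [0, 0, 0.0]]
[1, [-0.0251, -0.0474, -0.0005], [0, 0, 0.0]]
[1, [-0.0251, -0.0474, -0.0005], [0, 0, 0.0]]
[1, [-0.0251, -0.0474, -0.0005], [0, 0, 0.0]]
```

Candidates in the scene view:
- Tall white PSU at (335,215), with its rocker at (327,194).
- Low white light box at (222,275), with its rocker at (213,255).
- White stirrer with plate and beaker at (385,147), with its rocker at (370,134).
- Blue look-alike at (329,118), not meant. The grey device at (425,35) is not meant either.

The crops confirm the three white units. The two cameras' box fits disagree by about 8 mm in x, so I'll refine each one with the wrist camera.

Request:
{"fn": "send_rows", "kwargs": {
  "plan": [
    [1,[-0.037,-0.039,0],[0,0,-0.09]],
    [1,[-0.033,-0.042,0],[0,0,-0.09]],
    [1,[-0.029,-0.045,0],[0,0,-0.09]],
    [1,[-0.025,-0.047,0],[0,0,0]],
    [1,[-0.025,-0.047,0],[0,0,0]],
    [1,[-0.025,-0.047,0],[0,0,0]],
    [1,[-0.025,-0.047,0],[0,0,0]],
    [1,[-0.025,-0.047,0],[0,0,0]]
  ]
}}

```text
t: 1.15
tcp_pos: [0.3843, 0.1929, 0.214]
ee_rot: [[-0.997, 0.082, 0.0], [0.082, 0.997, 0.0], [-0.0, 0.0, -1.0]]
ft_force: [0.4, 0.4, -0.7]
opening: 0.0145
```

Request:
{"fn": "send_rows", "kwargs": {
  "plan": [
    [1,[-0.025,-0.047,0],[0,0,0]],
    [1,[-0.025,-0.047,0],[0,0,0]],
    [1,[-0.025,-0.047,0],[0,0,0]],
    [1,[-0.025,-0.047,0],[0,0,0]],
    [1,[0,0,0],[0,0,0]],
    [1,[0,0,0],[0,0,0]]
  ]
}}

```text
t: 1.9
tcp_pos: [0.4678, -0.0009, 0.2137]
ee_rot: [[-0.997, 0.082, -0.001], [0.082, 0.997, 0.0], [0.001, 0.0, -1.0]]
ft_force: [-0.5, -0.3, -0.9]
opening: 0.0006
```

```bash
cat > look.py <<'E'
import sys; from h import *
s=sense(); im=imaging.grab_frame('wrist'); n=sys.argv[1]
pickle.dump(s,open(f'pics/{n}.pkl','wb'))
cv2.imwrite(f'pics/{n}.png',im[:,:,::-1]); print(s['t'],np.round(s['tcp_pos'],4),np.round(s['ft_force'],2),s['opening'])
E
python3 look.py w1
```

```text
1.9 [ 0.4678 -0.0009  0.2137] [-0.49 -0.28 -0.87] 0.0006430720164164724
```

View pics/w1.png

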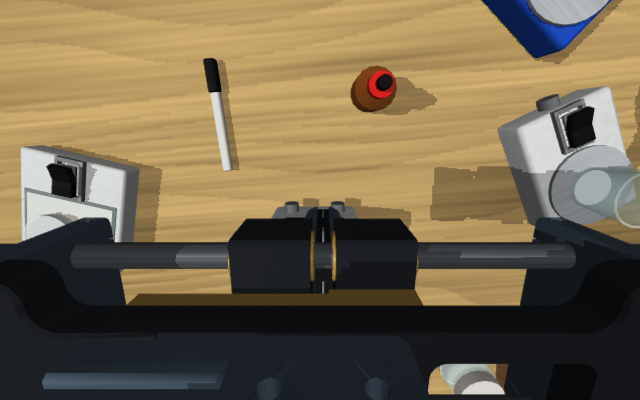

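Request:
{"fn": "send_rows", "kwargs": {
  "plan": [
    [1,[-0.04,0,0],[0,0,0]],
    [1,[-0.04,0,0],[0,0,0]],
    [1,[-0.03,0,0],[0,0,0]],
    [1,[0,0,0],[0,0,0]],
    [1,[0,0,0],[0,0,0]]
  ]
}}

```text
t: 2.58
tcp_pos: [0.5768, -0.009, 0.2137]
ee_rot: [[-0.997, 0.08, -0.001], [0.08, 0.997, 0.0], [0.001, 0.0, -1.0]]
ft_force: [0.1, 0.2, -0.5]
opening: 0.0004
```

```bash
python3 look.py w2; python3 - <<'E'
import cv2,numpy as np
a=cv2.imread('pics/w2.png');b=cv2.imread('pics/w1.png')
cv2.imwrite('pics/w2c.png',cv2.resize(a[60:240,220:460],(800,600),interpolation=cv2.INTER_CUBIC))
c=lambda x,y:cv2.resize(b[y:y+150,x:x+100],(400,600),interpolation=cv2.INTER_CUBIC)
cv2.imwrite('pics/w1c.png',np.hstack([c(10,110),c(520,70)]))
E
```

```text
2.575 [ 0.5768 -0.009   0.2137] [ 0.15  0.15 -0.48] 0.00042043050078648364
```

View pics/w2c.png

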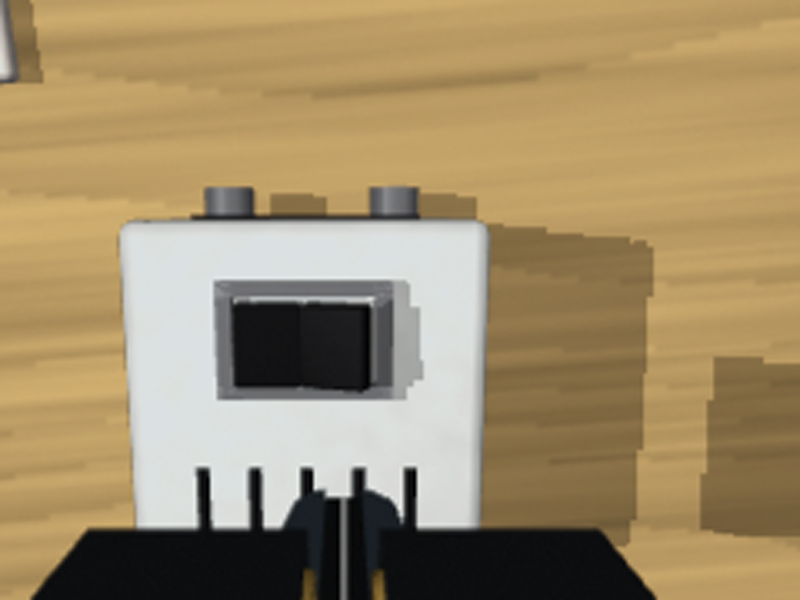

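View pics/w1c.png

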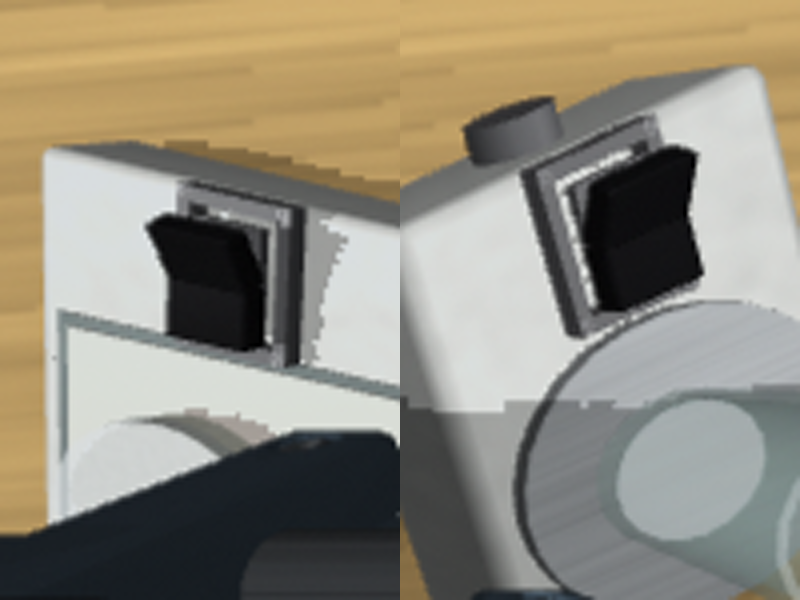

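```bash
python3 - <<'E'
from h import *
def wb(n,uv,z):
    s=pickle.load(open(f'pics/{n}.pkl','rb'));T=wcam(s);K=np.array(CI['wrist']['camera_matrix'])
    d=T[:3,:3]@np.linalg.inv(K)@np.array([*uv,1.]);o=T[:3,3];return (o+d*(z-o[2])/d[2]).round(4)
a=lambda x,y:((x+.5)/3.3333-.5+220,(y+.5)/3.3333-.5+60)
print('psu piv',wb('w2',a(302,345),.12),'end',wb('w2',a(370,345),.127),'low end',wb('w2',a(233,345),.12))
print('  FL,FR',wb('w2',a(488,222),.105),wb('w2',a(121,224),.105))
b=lambda x,y:((x+.5)/4-.5+10,(y+.5)/4-.5+110)
print('lb piv',wb('w1',b(213,288),.05),'end',wb('w1',b(193,228),.057),'low',wb('w1',b(215,344),.05))
c=lambda x,y:((x-400+.5)/4-.5+520,(y+.5)/4-.5+70)
print('st piv',wb('w1',c(640,234),.065),'end',wb('w1',c(648,170),.072),'low',wb('w1',c(655,290),.065))
from fit import w
for u,p,l in(('psu',(.5733,-.0205,-.08),(-.03,0)),('lb',(.4855,-.333,-.3287),(-.049,0)),('st',(.473,.302,.37),(-.049,0))): print(u,w(p,[(*l,0)]))
E
```

```text
psu piv [ 0.5437 -0.0183  0.12  ] end [0.5443 0.0006 0.127 ] low end [ 0.5422 -0.0377  0.12  ]
  FL,FR [0.5146 0.0376 0.105 ] [ 0.5066 -0.068   0.105 ]
lb piv [ 0.4415 -0.3135  0.05  ] end [ 0.4227 -0.3072  0.057 ] low [ 0.4586 -0.3182  0.05  ]
st piv [0.4278 0.2864 0.065 ] end [0.4106 0.2801 0.072 ] low [0.4436 0.2927 0.065 ]
psu [[ 0.54339595 -0.01810256  0.        ]]
lb [[ 0.43912332 -0.31718217  0.        ]]
st [[0.42731596 0.28428084 0.        ]]
```

```bash
python3 mv.py .545 0 .137 -.08 2
```

```text
t 2.625 p [ 0.5767 -0.0091  0.2139] yaw -0.0807 tilt [-0.0008  0.0001] F [ 0.03 -0.33 -0.72] tau [0.01 0.01 0.  ]
[1, [0.0162, 0.0033, 0.0384], [0, 0, 0.0]]
[1, [0.0162, 0.0033, 0.0384], [0, 0, 0.0]]
```

Request:
{"fn": "send_rows", "kwargs": {
  "plan": [
    [1,[0.016,0.0033,0],[0,0,0]],
    [1,[0.016,0.0033,0.025],[0,0,0]],
    [1,[0,0,0.03],[0,0,0]],
    [1,[0,0,0.022],[0,0,0]],
    [1,[0,0,0],[0,0,0]],
    [1,[0,0,0],[0,0,0]]
  ]
}}

```text
t: 3.38
tcp_pos: [0.5466, -0.0007, 0.1379]
ee_rot: [[-0.997, 0.081, 0.001], [0.081, 0.997, -0.0], [-0.001, -0.0, -1.0]]
ft_force: [1.0, 0.5, -0.4]
opening: 0.0005
```

Request:
{"fn": "send_rows", "kwargs": {
  "plan": [
    [1,[0,0,0.005],[0,0,0]],
    [1,[0,0,0.002],[0,0,0]],
    [1,[0,0,0.002],[0,0,0]],
    [1,[0,0,0],[0,0,0]]
  ]
}}

```text
t: 3.88
tcp_pos: [0.5465, -0.0008, 0.1279]
ee_rot: [[-0.997, 0.082, -0.0], [0.082, 0.997, 0.0], [0.0, -0.0, -1.0]]
ft_force: [0.2, -0.8, -0.5]
opening: 0.0002
```

Request:
{"fn": "send_rows", "kwargs": {
  "plan": [
    [1,[0,0,0.002],[0,0,0]],
    [1,[0,0,0.001],[0,0,0]],
    [1,[0,0,0.001],[0,0,0]],
    [1,[0,0,0],[0,0,0]]
  ]
}}

```text
t: 4.38
tcp_pos: [0.5465, -0.0009, 0.1238]
ee_rot: [[-0.997, 0.082, -0.0], [0.082, 0.997, -0.0], [0.0, -0.0, -1.0]]
ft_force: [0.2, 0.9, 0.3]
opening: 0.0005
```

Request:
{"fn": "send_rows", "kwargs": {
  "plan": [
    [1,[0,0,0.001],[0,0,0]],
    [1,[0,0,0.001],[0,0,0]],
    [1,[0,0,0.001],[0,0,0]],
    [1,[0,0,0],[0,0,0]]
  ]
}}

```text
t: 4.88
tcp_pos: [0.5464, -0.0009, 0.1208]
ee_rot: [[-0.997, 0.082, -0.0], [0.082, 0.997, -0.0], [0.0, -0.0, -1.0]]
ft_force: [0.5, 0.5, 0.3]
opening: 0.0002
```

Request:
{"fn": "send_rows", "kwargs": {
  "plan": [
    [1,[0,0,0.001],[0,0,0]],
    [1,[0,0,0.001],[0,0,0]],
    [1,[0,0,0],[0,0,0]]
  ]
}}

```text
t: 5.25
tcp_pos: [0.5465, -0.0008, 0.119]
ee_rot: [[-0.997, 0.082, -0.0], [0.082, 0.997, -0.0], [0.0, -0.0, -1.0]]
ft_force: [-1.1, 0.1, 5.5]
opening: 0.0006
```

```bash
cat > side.py <<'E'
import sys; from h import *
n=sys.argv[1];x,y=int(sys.argv[2]),int(sys.argv[3])
s=sense();print(s['t'],np.round(s['tcp_pos'],4),np.round(s['ft_force'],2),np.round(s['wrist_torque'],2))
a=imaging.grab_frame('side')[:,:,::-1];cv2.imwrite(f'pics/{n}.png',cv2.resize(a[y:y+90,x:x+120],(800,600),interpolation=cv2.INTER_CUBIC))
E
python3 side.py s1 290 140
```

```text
5.25 [ 0.5465 -0.0008  0.119 ] [-1.11  0.08  5.48] [0.13 0.26 0.  ]
```

View pics/s1.png

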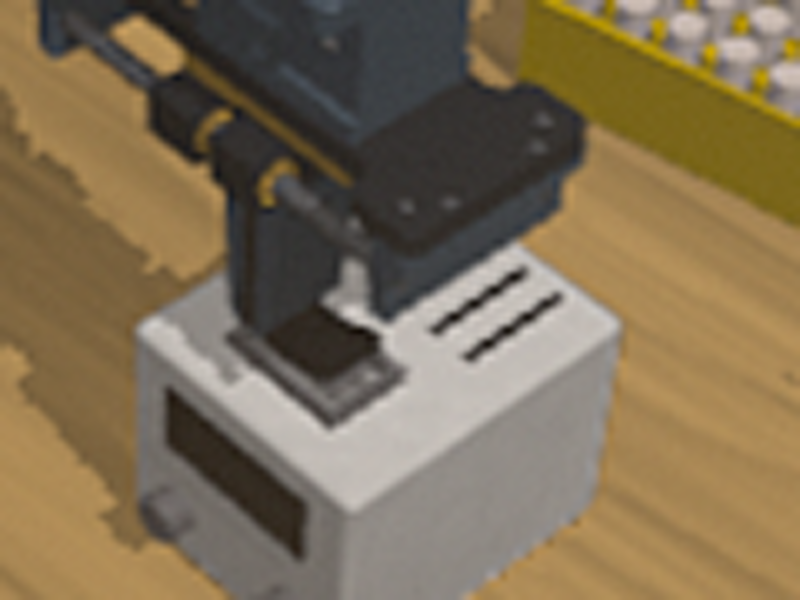

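The picture shows the fingertip on the PSU rocker's raised half, and the near half at (330,340) is now up. The reading is 5.5 N at seat height. Next I retreat and check.

Request:
{"fn": "send_rows", "kwargs": {
  "plan": [
    [1,[0,0,-0.005],[0,0,0]],
    [1,[0,0,-0.03],[0,0,0]],
    [1,[0,0,-0.05],[0,0,0]],
    [1,[-0.03,0,-0.01],[0,0,0]],
    [1,[0,0,0],[0,0,0]],
    [1,[0,0,0],[0,0,0]]
  ]
}}

```text
t: 6.05
tcp_pos: [0.5755, -0.0032, 0.2133]
ee_rot: [[-0.997, 0.082, -0.002], [0.082, 0.997, 0.0], [0.002, 0.0, -1.0]]
ft_force: [0.9, -0.1, -0.3]
opening: 0.0002
```

```bash
python3 look.py w3; python3 - <<'E'
import cv2
a=cv2.imread('pics/w3.png')
cv2.imwrite('pics/w3c.png',cv2.resize(a[60:240,220:460],(800,600),interpolation=cv2.INTER_CUBIC))
E
python3 mv.py .5 -.29 .2 -.33 6 2
```

```text
6.05 [ 0.5755 -0.0032  0.2133] [ 0.88 -0.07 -0.35] 0.0001879869934856347
t 6.1 p [ 0.5753 -0.0031  0.2132] yaw -0.0818 tilt [-0.0019  0.0002] F [-0.62 -0.68  0.13] tau [ 0.01  0.01 -0.01]
[1, [0.0086, -0.0487, 0.0022], [0, 0, 0.1241]]
[1, [0.0025, -0.0494, 0.0022], [0, 0, 0.1241]]
[1, [-0.0036, -0.0493, 0.0022], [0, 0, 0.0]]
[1, [-0.0036, -0.0493, 0.0022], [0, 0, 0.0]]
[1, [-0.0036, -0.0493, 0.0022], [0, 0, 0.0]]
[1, [-0.0036, -0.0493, 0.0022], [0, 0, 0.0]]
```

View pics/w3c.png

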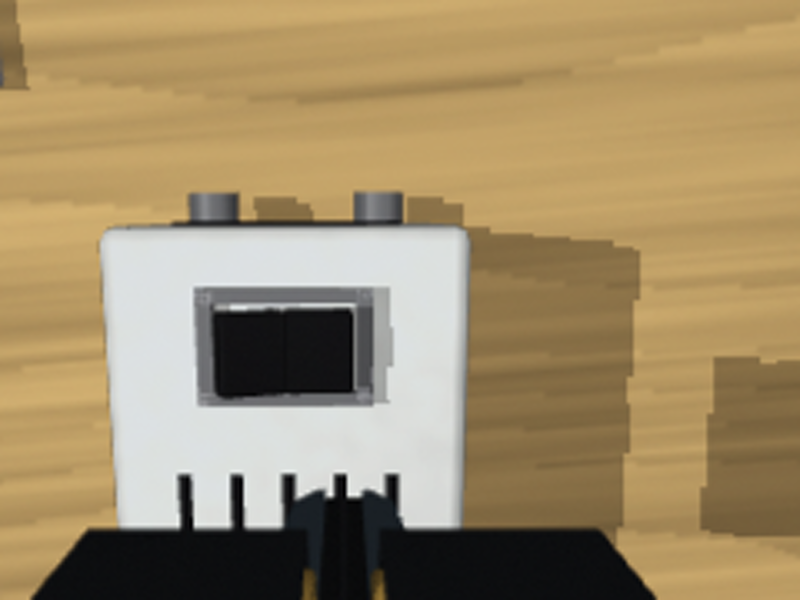

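The PSU now shows its left half (250,350) raised, the right half level and the right-hand shadow gone, so it is on. On to the light box.

Request:
{"fn": "send_rows", "kwargs": {
  "plan": [
    [1,[0.009,-0.05,0],[0,0,0.124]],
    [1,[0.003,-0.05,0],[0,0,0.124]],
    [1,[-0.003,-0.05,0],[0,0,0]],
    [1,[-0.003,-0.05,0],[0,0,0]],
    [1,[-0.003,-0.05,0.01],[0,0,0]],
    [1,[-0.003,-0.05,0.02],[0,0,0]],
    [1,[0,-0.01,0.02],[0,0,0]],
    [1,[0,0,0],[0,0,0]]
  ]
}}

```text
t: 7.1
tcp_pos: [0.4918, -0.3029, 0.1623]
ee_rot: [[-0.946, 0.325, -0.003], [0.325, 0.946, 0.002], [0.004, 0.001, -1.0]]
ft_force: [0.2, 0.9, 0.5]
opening: 0.0004
```

Request:
{"fn": "send_rows", "kwargs": {
  "plan": [
    [1,[0,0,0],[0,0,0]],
    [1,[0,0,0],[0,0,0]]
  ]
}}

```text
t: 7.35
tcp_pos: [0.4941, -0.3026, 0.1648]
ee_rot: [[-0.946, 0.323, 0.001], [0.323, 0.946, -0.001], [-0.001, -0.0, -1.0]]
ft_force: [-0.1, 0.1, -0.2]
opening: 0.0007
```

```bash
python3 look.py w4; python3 - <<'E'
import cv2
a=cv2.imread('pics/w4.png')
cv2.imwrite('pics/w4c.png',cv2.resize(a[60:240,220:460],(800,600),interpolation=cv2.INTER_CUBIC))
E
```

```text
7.35 [ 0.4941 -0.3026  0.1648] [-0.12  0.12 -0.16] 0.0007187908644859119
```

View pics/w4c.png

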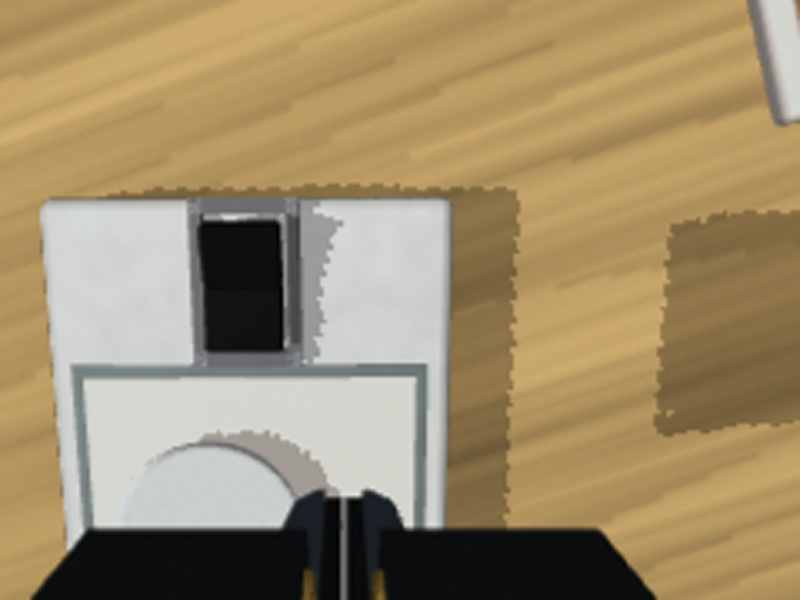

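```bash
cat > wb.py <<'E'
from h import *
def wb(n,uv,z):
    s=pickle.load(open(f'pics/{n}.pkl','rb'));T=wcam(s);K=np.array(CI['wrist']['camera_matrix'])
    d=T[:3,:3]@np.linalg.inv(K)@np.array([*uv,1.]);o=T[:3,3];return (o+d*(z-o[2])/d[2]).round(4)
a=lambda x,y:((x+.5)/3.3333-.5+220,(y+.5)/3.3333-.5+60)
E
python3 - <<'E'
from wb import *
p=wb('w4',a(244,291),.05);print(p,wb('w4',a(240,221),.057),wb('w4',a(244,352),.05),'FL',wb('w4',a(450,199),.035),'FR',wb('w4',a(42,201),.035))
E
python3 mv.py .424 -.3085 .066 -.328 3
```

```text
[ 0.4414 -0.3165  0.05  ] [ 0.422  -0.3098  0.057 ] [ 0.4586 -0.3229  0.05  ] FL [ 0.4362 -0.2485  0.035 ] FR [ 0.3961 -0.3678  0.035 ]
t 7.4 p [ 0.4941 -0.3027  0.1647] yaw -0.3287 tilt [ 0.0009 -0.0006] F [0.24 1.08 0.49] tau [0.01 0.01 0.02]
[1, [0.0215, -0.0094, 0.0329], [0, 0, 0.0]]
[1, [0.0215, -0.0094, 0.0329], [0, 0, 0.0]]
[1, [0.0215, -0.0094, 0.0329], [0, 0, 0.0]]
```

Request:
{"fn": "send_rows", "kwargs": {
  "plan": [
    [1,[0.022,-0.01,0],[0,0,0]],
    [1,[0.022,-0.01,0.02],[0,0,0]],
    [1,[0.021,-0.01,0.03],[0,0,0]],
    [1,[0,0,0.03],[0,0,0]],
    [1,[0,0,0.018],[0,0,0]],
    [1,[0,0,0],[0,0,0]],
    [1,[0,0,0],[0,0,0]]
  ]
}}

```text
t: 8.28
tcp_pos: [0.4229, -0.3107, 0.0668]
ee_rot: [[-0.946, 0.323, 0.001], [0.323, 0.946, -0.001], [-0.001, -0.0, -1.0]]
ft_force: [0.1, -0.3, 0.0]
opening: 0.0005
```

Positioned over the raised end. Pressing in small steps to z ≈ 0.050.

Request:
{"fn": "send_rows", "kwargs": {
  "plan": [
    [1,[0,0,0.006],[0,0,0]],
    [1,[0,0,0.003],[0,0,0]],
    [1,[0,0,0.002],[0,0,0]],
    [1,[0,0,0.001],[0,0,0]],
    [1,[0,0,0.001],[0,0,0]],
    [1,[0,0,0.001],[0,0,0]],
    [1,[0,0,0.001],[0,0,0]],
    [1,[0,0,0],[0,0,0]]
  ]
}}

```text
t: 9.28
tcp_pos: [0.4224, -0.3106, 0.0509]
ee_rot: [[-0.946, 0.324, 0.0], [0.324, 0.946, -0.0], [-0.0, -0.0, -1.0]]
ft_force: [0.1, -0.0, -0.3]
opening: 0.0005
```

Request:
{"fn": "send_rows", "kwargs": {
  "plan": [
    [1,[0,0,0.001],[0,0,0]],
    [1,[0,0,0.001],[0,0,0]],
    [1,[0,0,0],[0,0,0]]
  ]
}}

```text
t: 9.65
tcp_pos: [0.4224, -0.3107, 0.049]
ee_rot: [[-0.946, 0.324, 0.0], [0.324, 0.946, -0.0], [-0.0, -0.0, -1.0]]
ft_force: [-1.6, 0.2, 4.5]
opening: 0.0002
```

Seated, with 4.5 N at z = 0.049. Retreat and look.

Request:
{"fn": "send_rows", "kwargs": {
  "plan": [
    [1,[0,0,-0.005],[0,0,0]],
    [1,[0,0,-0.03],[0,0,0]],
    [1,[0,0,-0.05],[0,0,0]],
    [1,[-0.02,0,-0.04],[0,0,0]],
    [1,[-0.04,0.01,-0.01],[0,0,0]],
    [1,[0,0,0],[0,0,0]],
    [1,[0,0,0],[0,0,0]]
  ]
}}

```text
t: 10.52
tcp_pos: [0.4817, -0.3201, 0.1836]
ee_rot: [[-0.946, 0.324, -0.001], [0.324, 0.946, 0.001], [0.001, 0.0, -1.0]]
ft_force: [-0.3, 0.3, -0.4]
opening: 0.0007
```

```bash
python3 look.py w5; python3 - <<'E'
import cv2
a=cv2.imread('pics/w5.png')
cv2.imwrite('pics/w5c.png',cv2.resize(a[60:240,220:460],(800,600),interpolation=cv2.INTER_CUBIC))
E
python3 mv.py .48 .3 .2 .37 12 4
```

```text
10.525 [ 0.4817 -0.3201  0.1836] [-0.33  0.29 -0.36] 0.0007098745789490612
t 10.575 p [ 0.4814 -0.3201  0.1834] yaw -0.3298 tilt [-0.0013  0.0009] F [ 0.05  0.02 -0.13] tau [ 0.05  0.   -0.06]
[1, [0.0168, 0.0489, -0.0014], [0, 0, -0.1749]]
[1, [0.0081, 0.051, -0.0014], [0, 0, -0.1749]]
[1, [-0.0009, 0.0517, -0.0014], [0, 0, -0.1749]]
[1, [-0.0099, 0.0507, -0.0014], [0, 0, -0.1749]]
[1, [-0.0186, 0.0482, -0.0014], [0, 0, 0.0]]
[1, [-0.0186, 0.0482, -0.0014], [0, 0, 0.0]]
[1, [-0.0186, 0.0482, -0.0014], [0, 0, 0.0]]
[1, [-0.0186, 0.0482, -0.0014], [0, 0, 0.0]]
[1, [-0.0186, 0.0482, -0.0014], [0, 0, 0.0]]
[1, [-0.0186, 0.0482, -0.0014], [0, 0, 0.0]]
[1, [-0.0186, 0.0482, -0.0014], [0, 0, 0.0]]
[1, [-0.0186, 0.0482, -0.0014], [0, 0, 0.0]]
```

View pics/w5c.png

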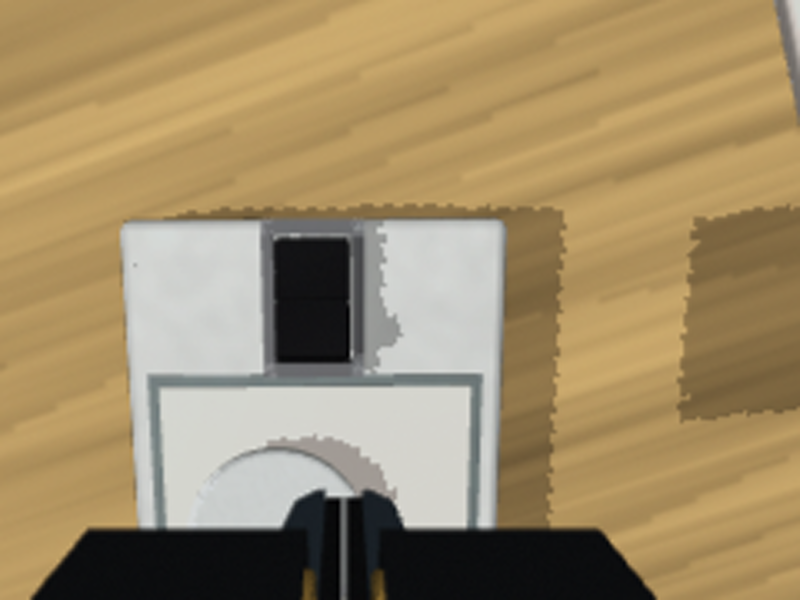

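The shadow at (385,330) is now widest at the back end of the rocker, so the front half is down and the light box is on. On to the stirrer.

Request:
{"fn": "send_rows", "kwargs": {
  "plan": [
    [1,[0.017,0.049,-0.008],[0,0,-0.175]],
    [1,[0.008,0.051,-0.008],[0,0,-0.175]],
    [1,[-0.001,0.052,0],[0,0,-0.175]],
    [1,[-0.01,0.051,0],[0,0,-0.175]],
    [1,[-0.019,0.048,0],[0,0,0]],
    [1,[-0.019,0.048,0],[0,0,0]],
    [1,[-0.019,0.048,0],[0,0,0]],
    [1,[-0.019,0.048,0],[0,0,0]]
  ]
}}

```text
t: 11.58
tcp_pos: [0.4823, 0.0946, 0.1997]
ee_rot: [[-0.932, -0.361, -0.001], [-0.361, 0.932, -0.0], [0.001, 0.0, -1.0]]
ft_force: [-0.3, -0.9, 0.7]
opening: -0.0001
```

Request:
{"fn": "send_rows", "kwargs": {
  "plan": [
    [1,[-0.019,0.048,0],[0,0,0]],
    [1,[-0.019,0.048,0],[0,0,0]],
    [1,[-0.019,0.048,0],[0,0,0]],
    [1,[-0.019,0.048,0],[0,0,0]],
    [1,[0,0,0],[0,0,0]],
    [1,[0,0,0],[0,0,0]],
    [1,[0,0,0],[0,0,0]]
  ]
}}

```text
t: 12.45
tcp_pos: [0.4846, 0.2986, 0.1998]
ee_rot: [[-0.933, -0.361, -0.001], [-0.361, 0.933, -0.0], [0.001, -0.0, -1.0]]
ft_force: [-0.2, -0.2, -0.0]
opening: 0.0008
```

```bash
python3 look.py w6; python3 - <<'E'
import cv2
a=cv2.imread('pics/w6.png')
cv2.imwrite('pics/w6c.png',cv2.resize(a[60:240,220:460],(800,600),interpolation=cv2.INTER_CUBIC))
E
```

```text
12.45 [0.4846 0.2986 0.1998] [-0.16 -0.21 -0.  ] 0.0008183451892778775
```

View pics/w6c.png

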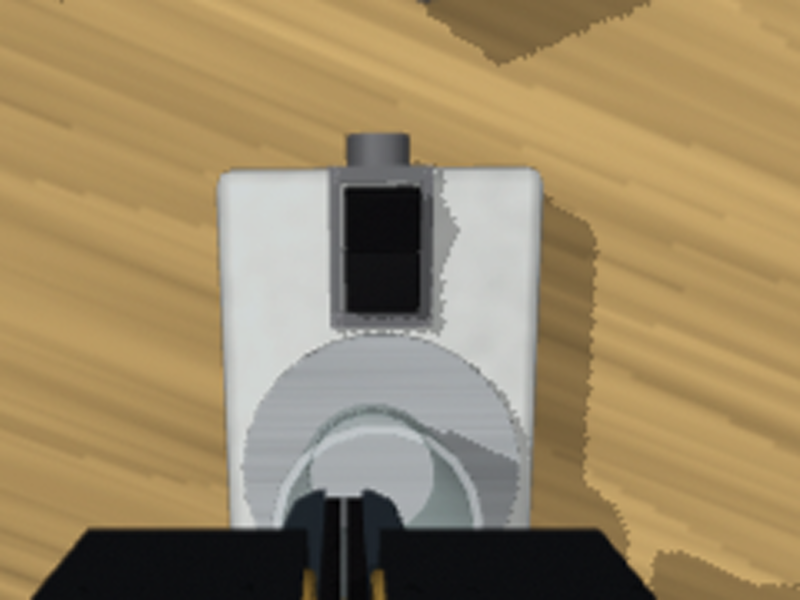

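```bash
python3 - <<'E'
from wb import *
p=wb('w6',a(382,252),.065);e=wb('w6',a(382,187),.072)
L=wb('w6',a(541,170),.05);R=wb('w6',a(219,172),.05)
print(p,e,wb('w6',a(382,313),.065),'FL',L,'FR',R,'yaw',np.arctan2(-(L-R)[0],(L-R)[1]),np.linalg.norm(L-R))
E
python3 mv.py .4107 .2795 .082 .37 3
```

```text
[0.4277 0.2894 0.065 ] [0.4095 0.2819 0.072 ] [0.4456 0.2966 0.065 ] FL [0.3849 0.329  0.05  ] FR [0.4234 0.231  0.05  ] yaw 0.3743336160075837 0.10529126269543926
t 12.5 p [0.4847 0.2987 0.1999] yaw 0.3688 tilt [-0.0003 -0.0003] F [ 0.38 -0.2   0.36] tau [ 0.11  0.01 -0.05]
[1, [0.0253, 0.0029, 0.0393], [0, 0, 0.0]]
[1, [0.0253, 0.0029, 0.0393], [0, 0, 0.0]]
[1, [0.0253, 0.0029, 0.0393], [0, 0, 0.0]]
```

Request:
{"fn": "send_rows", "kwargs": {
  "plan": [
    [1,[0.025,0.004,0],[0,0,0]],
    [1,[0.025,0.004,0],[0,0,0]],
    [1,[0.025,0.0035,0.01],[0,0,0]],
    [1,[0,0,0.03],[0,0,0]],
    [1,[0,0,0.04],[0,0,0]],
    [1,[0,0,0.03],[0,0,0]],
    [1,[0,0,0.007],[0,0,0]],
    [1,[0,0,0],[0,0,0]]
  ]
}}

```text
t: 13.5
tcp_pos: [0.4109, 0.2832, 0.0833]
ee_rot: [[-0.932, -0.361, -0.0], [-0.361, 0.932, -0.0], [0.0, -0.0, -1.0]]
ft_force: [0.6, -0.2, 0.5]
opening: 0.0004
```

Request:
{"fn": "send_rows", "kwargs": {
  "plan": [
    [1,[0,0,0],[0,0,0]]
  ]
}}

```text
t: 13.62
tcp_pos: [0.4113, 0.2837, 0.084]
ee_rot: [[-0.932, -0.362, 0.002], [-0.362, 0.932, 0.001], [-0.002, 0.0, -1.0]]
ft_force: [0.5, -0.4, 0.5]
opening: 0.0004
```

Request:
{"fn": "send_rows", "kwargs": {
  "plan": [
    [1,[0.0015,-0.001,0.006],[0,0,0]],
    [1,[0,0,0.004],[0,0,0]],
    [1,[0,0,0.002],[0,0,0]],
    [1,[0,0,0.002],[0,0,0]],
    [1,[0,0,0.001],[0,0,0]],
    [1,[0,0,0.001],[0,0,0]],
    [1,[0,0,0],[0,0,0]]
  ]
}}

```text
t: 14.5
tcp_pos: [0.4097, 0.2821, 0.0669]
ee_rot: [[-0.932, -0.362, 0.0], [-0.362, 0.932, 0.0], [-0.0, 0.0, -1.0]]
ft_force: [-0.7, 0.4, -0.3]
opening: 0.0001
```

Request:
{"fn": "send_rows", "kwargs": {
  "plan": [
    [1,[0,0,0.001],[0,0,0]],
    [1,[0,0,0],[0,0,0]]
  ]
}}

```text
t: 14.75
tcp_pos: [0.4097, 0.282, 0.0659]
ee_rot: [[-0.932, -0.362, 0.0], [-0.362, 0.932, 0.0], [-0.0, -0.0, -1.0]]
ft_force: [-0.1, -0.3, 0.8]
opening: 0.0007
```

Request:
{"fn": "send_rows", "kwargs": {
  "plan": [
    [1,[0,0,0.001],[0,0,0]],
    [1,[0,0,0.001],[0,0,0]],
    [1,[0,0,0],[0,0,0]]
  ]
}}

```text
t: 15.12
tcp_pos: [0.4097, 0.282, 0.0639]
ee_rot: [[-0.932, -0.362, 0.0], [-0.362, 0.932, 0.0], [-0.0, 0.0, -1.0]]
ft_force: [-1.4, -0.1, 4.9]
opening: 0.0006
```

Seated at 4.9 N. Retreat to a height where the switches can be seen.

Request:
{"fn": "send_rows", "kwargs": {
  "plan": [
    [1,[0,0,-0.005],[0,0,0]],
    [1,[0,0,-0.03],[0,0,0]],
    [1,[0,0,-0.05],[0,0,0]],
    [1,[0,0,-0.05],[0,0,0]],
    [1,[-0.035,0,-0.02],[0,0,0]],
    [1,[-0.04,0,0],[0,0,0]],
    [1,[0,0,0],[0,0,0]],
    [1,[0,0,0],[0,0,0]]
  ]
}}

```text
t: 16.12
tcp_pos: [0.4789, 0.3088, 0.2186]
ee_rot: [[-0.932, -0.362, -0.001], [-0.362, 0.932, -0.001], [0.001, -0.0, -1.0]]
ft_force: [-0.3, -0.2, 0.2]
opening: 0.0003
```

```bash
python3 look.py w7; python3 - <<'E'
from h import *
a=cv2.imread('pics/w7.png')
b=imaging.grab_frame('side')[:,:,::-1]; c=imaging.grab_frame('scene')[:,:,::-1]
b0=cv2.imread('pics/side0.png');c0=cv2.imread('pics/scene0.png')
cv2.imwrite('pics/w7c.png',np.hstack([cv2.resize(a[60:240,270:430],(400,450),interpolation=cv2.INTER_CUBIC),cv2.resize(b[260:370,370:468],(400,450),interpolation=cv2.INTER_CUBIC)]))
cv2.imwrite('pics/side7.png',b);cv2.imwrite('pics/scene7.png',c)
d=lambda x,y:cv2.absdiff(x,y).max(2)
D=np.hstack([d(b,b0),d(c,c0)]);cv2.imwrite('pics/diff.png',cv2.resize((D>40).astype(np.uint8)*255,(800,250),interpolation=cv2.INTER_AREA))
E
```

```text
16.125 [0.4789 0.3088 0.2186] [-0.34 -0.24  0.16] 0.0003169664239742095
```

View pics/w7c.png

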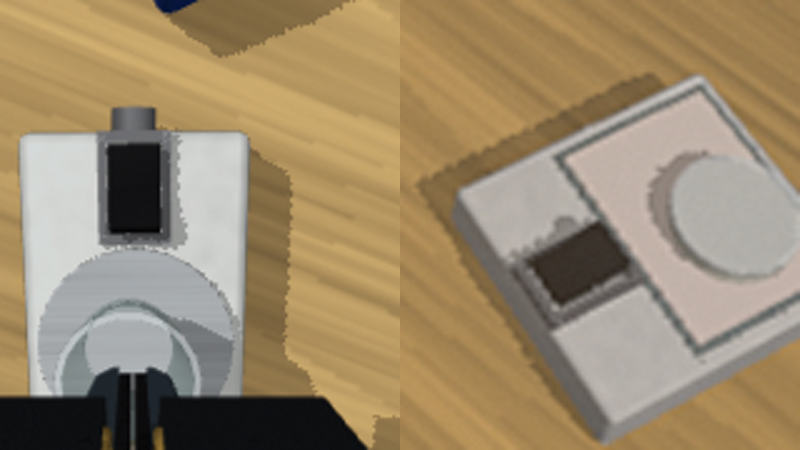

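View pics/side7.png

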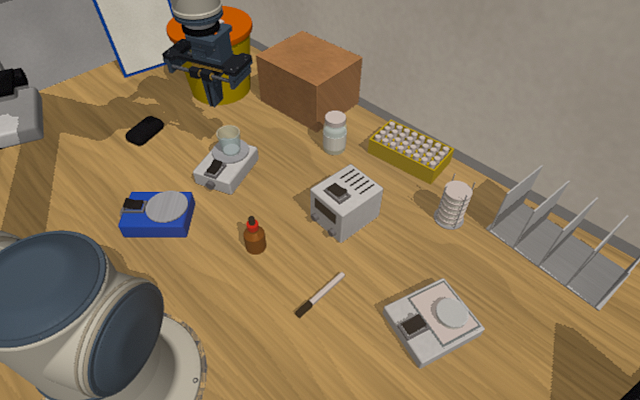

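View pics/diff.png

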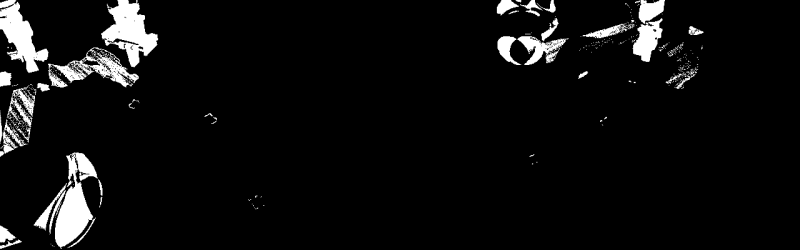

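Apart from the arm and its shadow, only the three rockers changed between the before and after pictures. One last crop compares them.

```bash
python3 - <<'E'
import cv2,numpy as np
r=[]
for n in('side0','side7'):
    a=cv2.imread(f'pics/{n}.png');r.append(np.hstack([cv2.resize(a[y:y+40,x:x+36],(266,296),interpolation=cv2.INTER_CUBIC) for x,y in((320,168),(396,302),(198,150))]))
cv2.imwrite('pics/cmp.png',np.vstack(r))
E
```

```text
(no output)
```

View pics/cmp.png

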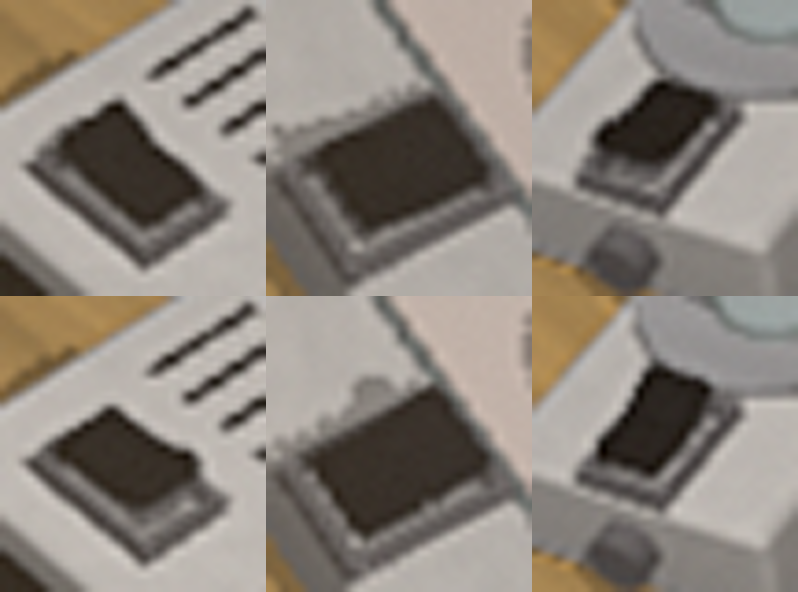

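All three rockers have flipped: the PSU's raised end at left, and the light box and stirrer front ends, now lie down.

```bash
python3 -c "
from rig import manip;print(manip.finish_job())"
```

```text
the job is handed in; nothing more can be done
None
```

All three units are switched on, in the order asked: power supply, then light box, then stirrer. I tapped each rocker's raised end with the closed fingertips. The seat readings were about 5.5, 4.5 and 4.9 N. The job took about 16 s of the 56 s allowed.

- **Switches:** side-camera before/after crops show all three rockers flipped. After each tap, the wrist picture also showed the power supply and the light box on. The stirrer's wrist picture was less clear, so that one rests on the side view.
- **Surroundings:** a before/after image difference showed changes only at the three rockers and the robot and its shadow. The units, glassware, dishes and pen are where they were, and the arm was clear of everything when I handed in.
- **Disagreement:** the first box fits from the two fixed cameras differed by up to about 9 mm in x. I used close wrist-camera measurements instead. They matched the combined fit of the two cameras to within about 5 mm.

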